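Turn the spice carousel to the red-capped jar

TASK

Turn the spice carousel by gently pushing its rim pegs with the fingers until the red-capped jar stands at the front, in line with the white pointer on the foot, then leave the carousel at rest. Don't grip the carousel, don't touch any of the spice jars, keep them all standing on it, and leave everything else on the counter where it is.

Things in the scene. Friction and masses are not known exactly. Their poses are not given: they have to be found in the camera images.
- plinth: Fixed foot of the spice carousel: black disc 200 mm in diameter, 16 mm tall, standing on the counter. Origin at the centre of its underside, on the turning axis. Its own -x direction is the FRONT: there a white pointer tongue, 22 mm wide and 10 mm tall with a round end, sticks out to 184 mm from the axis, 59 mm beyond the turntable's edge. z up.
- turntable (a joint): Angle of the turntable on the plinth, rad, growing counter-clockwise seen from above; it turns endlessly both ways. Pale wooden disc 250 mm in diameter, 16 mm thick, its top 36 mm above the counter, with a cork-coloured middle. Light drag (about 0.1 N m, plus 0.06 N m per rad/s): a push of 1 to 2 N on a peg turns it and it stops almost as soon as the push stops.
- peg0 (a point): Centre of the top of a finger peg of the turntable's rim: dark upright wooden peg 14 mm in diameter, 44 mm tall above the disc (top 80 mm above the counter), fixed to the disc on a circle of 115 mm radius. Peg 0 of six, 0 degrees counter-clockwise from peg 0.
- peg1 (a point): Centre of the top of a finger peg of the turntable's rim: dark upright wooden peg 14 mm in diameter, 44 mm tall above the disc (top 80 mm above the counter), fixed to the disc on a circle of 115 mm radius. Peg 1 of six, 60 degrees counter-clockwise from peg 0.
- peg2 (a point): Centre of the top of a finger peg of the turntable's rim: dark upright wooden peg 14 mm in diameter, 44 mm tall above the disc (top 80 mm above the counter), fixed to the disc on a circle of 115 mm radius. Peg 2 of six, 120 degrees counter-clockwise from peg 0.
- peg3 (a point): Centre of the top of a finger peg of the turntable's rim: dark upright wooden peg 14 mm in diameter, 44 mm tall above the disc (top 80 mm above the counter), fixed to the disc on a circle of 115 mm radius. Peg 3 of six, 180 degrees counter-clockwise from peg 0.
- peg4 (a point): Centre of the top of a finger peg of the turntable's rim: dark upright wooden peg 14 mm in diameter, 44 mm tall above the disc (top 80 mm above the counter), fixed to the disc on a circle of 115 mm radius. Peg 4 of six, 240 degrees counter-clockwise from peg 0.
- peg5 (a point): Centre of the top of a finger peg of the turntable's rim: dark upright wooden peg 14 mm in diameter, 44 mm tall above the disc (top 80 mm above the counter), fixed to the disc on a circle of 115 mm radius. Peg 5 of six, 300 degrees counter-clockwise from peg 0.
- red_jar: Closed spice jar with a red cap, standing loose on the turntable: upright cylinder 41 mm in diameter, 55 mm tall, about 110 g. Origin at the centre of its underside, z up. This is the one to bring to the front. The jars stand about 62 mm from the axis, at any place round the disc.
- white_jar: Closed spice jar with a white cap, standing loose on the turntable: upright cylinder 41 mm in diameter, 55 mm tall, about 110 g. Origin at the centre of its underside, z up.
- black_jar: Closed spice jar with a black cap, standing loose on the turntable: upright cylinder 41 mm in diameter, 55 mm tall, about 110 g. Origin at the centre of its underside, z up.
- green_jar: Closed spice jar with a green cap, standing loose on the turntable: upright cylinder 41 mm in diameter, 55 mm tall, about 110 g. Origin at the centre of its underside, z up.
- plate_low: Bystander: lower of two stacked melamine plates in the grey drainer tray, blue, 190 mm in diameter. Origin at the centre of its underside.
- plate_top: Bystander: upper plate of the stack, yellow, 190 mm in diameter, 18 mm tall. Origin at the centre of its underside.
- spatula: Bystander: stainless steel spatula, 280 mm long, lying on the counter beyond the carousel, roughly across it. Origin near its middle, on the counter; x along its length towards the blade.
- glass_jar: Bystander: glass jar closed with a steel twist cap, 80 mm in diameter, 120 mm tall, standing on the counter to the robot's right. Origin at the centre of its underside.
Mind the look-alikes: they are no part of the job. Of the things like the green_jar, leave any that is blue or pink; of the rest the larger one is meant.

How it is judged:
By the outcome, as a careful person would: the job done as asked, in the order asked, and still so for the second after the job is handed in, with the robot touching nothing.
It also fails if it takes over 46 s, if anything falls off the work surface, if the arm or the gripper's body presses on something with over 40 N, if the wrist force passes 120 N, or if a joint passes its speed limit or range.

ROBOT

A 6-joint arm with a two-finger parallel gripper is mounted at the origin on the work surface. World frame = base frame: x ahead of the robot, y to its left, z up, the work surface at z = 0. Lengths are in m, angles in rad, forces in N, time in s.
With the tool pointing down it reaches from about 0.25 to 0.725 m from the base axis. Payload 4 kg.
Tool frame: the origin (TCP) lies between the finger pads; the fingertips stand 19 mm ahead of it and the grasp point (between the pads) is the TCP; x points along the fingers, y is the direction in which the jaws open and shut, and the axes are right-handed (so a half turn about x gives the same grasp; the last joint's range is limited). The gripper opens to 85 mm and grips with 20 to 120 N. Pads are 22 mm wide; open, the fingers measure 114 mm over their backs; the gripper's body (76 mm by 85 mm) begins 54 mm behind the grasp point. The pads swing forward as they close: fully open they stand 13 mm farther back than shut.
Start: joints at [1.289, 0.241, 0.005, 1.335, 0, 1.571], TCP at [0.139, 0.48, 0.25] pointing down, gripper open.
Joint ranges: [-2.72, 2.72], [-1.05, 1.87], [-1.09, 1.28], [-1.99, 2.15], [-1.42, 1.44], [-3.14, 3.14]. Speed limits (rad/s): [2.79, 2.79, 3.14, 3.14, 3.14, 3.14].

INTERFACE

Orientations are given as a unit quaternion [w, x, y, z].
In Python, from station import state, grab_frame, camera_info, job_done gives the robot as it stands.
- The arm moves only by the shell command python3 -m inch 'ROWS' [OPENING]. ROWS is JSON, a list of rows, each a list of 2 entries, a list of its own where there are three numbers: the shift along the tool's x, y, z in m, then the turn about the tool's x in rad. In form: [[[tx, ty, tz], yaw], ...]. A call has 1 to 10 rows; each row is the pose to reach, as a shift and turn from the pose measured when the call began, along the tool's axes at that moment; what a row does not reach only later rows make up. A row lasts 1/10 s, in which the tool goes at most 50 mm and 8.59 degrees, less where a joint would pass 70% of its speed; a pose out of reach is approached as far as the arm can. A call with a gripper value outside its range is refused whole. OPENING is the gripper command: -1 is fully open, 1 is shut, values between are in proportion, set as the call begins (- or left out, the last holds). The fingers move at their own pace and stop on an object; the grip force is fixed at half the most. Time passes only in rows, so rows that repeat a pose let the fingers close. It gives the time, the measured TCP pose, the force and the opening at its end, in the units of the state.
- state(): the state, without advancing time (a new reading comes with each control period).
- grab_frame(name): name is "side" or "top"; returns the picture (400x640x3 uint8, blue, green, red); there is no depth.
- camera_info(name): a dict with "K" (3x3 intrinsics, pixels), "k1" (the pictures are not rectified: a ray, as slopes to the right and down, at radius r is drawn at 1 + k1 r^2 times it, then the intrinsics apply), "xyz" and "rotation" of the camera in the world. Camera axes: x right, y up, looking along -z (the intrinsics and any distortion apply to the point x, -y, -z); pixel columns grow to the right and rows downward; lengths in m; the calibration is good to about 2 mm. A picture is of the moment at which its call begins. camera_info takes no time and is no camera call.
- job_done(): hands the job in, once; it reports no verdict.
The state is a dict: "t": time; "qpos": joint angles; "qd": joint speeds; "tau": joint torques, N m; "eef_pos": TCP position; "eef_rot": TCP orientation; "force": force on the tool from outside, world axes, zero at the start; "ft_torque": the same for the moment, N m; "finger_gap": finger opening in m.
Only numpy, scipy, OpenCV 4.12 (cv2) and the standard library are available. Lean on these libraries where they do the work, as an engineer would, in place of code of your own. Each camera call takes 0.05 s, during which the arm holds its last target.

## Working session

There is one attempt and no reset: what is moved stays moved. The work goes in short steps, Python scripts to look and compute and a shell command to move; the robot and the scene stay as the last step left them, time stands still between calls to the robot, and variables do not carry over. Pictures are saved under pics/ and viewed, and the job is handed in when it is done.

```bash
ls; mkdir -p pics; python3 - <<'E'
from station import *
import cv2
s=state();print(s)
for n in("side","top"):
    c=camera_info(n);print(n,c)
    cv2.imwrite(f"pics/{n}0.png",grab_frame(n))
E
```

```text
pics
{'t': 0.0, 'qpos': array([1.28900712e+00, 2.41428971e-01, 3.71857720e-03, 1.33516280e+00,
       1.86045906e-05, 1.57080315e+00]), 'qd': array([ 0.00154857, -0.00191686,  0.00046835, -0.00040411,  0.00132855,
        0.0017019 ]), 'tau': array([ 8.48774216e-04, -3.72319043e+01,  2.52407777e+01,  1.68503128e-02,
        1.25710553e-04, -1.80209490e-06]), 'eef_pos': array([0.13887076, 0.47972325, 0.24940275]), 'eef_rot': array([ 0.69998955,  0.09857449,  0.7002088 , -0.10002666]), 'force': array([-0.20498793, -0.01078593, -0.09875126]), 'ft_torque': array([-0.02597803, -0.01701458,  0.00075253]), 'finger_gap': 0.08561381695620816}
side {'K': array([[472.49024476,   0.        , 323.6375851 ],
       [  0.        , 472.49024476, 204.19245715],
       [  0.        ,   0.        ,   1.        ]]), 'k1': -0.015114064030545719, 'xyz': array([ 0.10674317, -0.57288788,  1.09629219]), 'rotation': array([ 0.88374538,  0.29995856, -0.11833927, -0.33913829])}
top {'K': array([[496.41832273,   0.        , 326.25313248],
       [  0.        , 496.41832273, 208.54505937],
       [  0.        ,   0.        ,   1.        ]]), 'k1': -0.10154470350183406, 'xyz': array([0.31854445, 0.0128    , 1.44745011]), 'rotation': array([ 0.71604909,  0.08552113, -0.07794084, -0.6883931 ])}
```

View pics/top0.png

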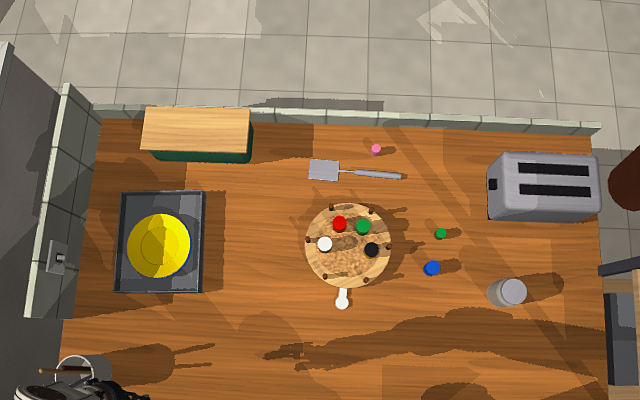

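View pics/side0.png

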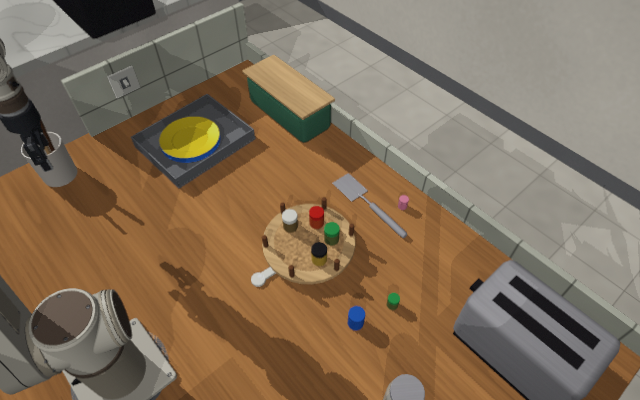

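The top view shows the carousel centred near (348,246). The red cap is at (340,224), at the back, and the pointer tip is at (342,303). Six dark pegs stand around the rim. Next I'll measure them.

```bash
cat > h.py <<'E'
import numpy as np, cv2
from station import *
from scipy.spatial.transform import Rotation as R
def ray(n,uv):
    c=camera_info(n);K=c["K"]
    d=np.array([c["k1"],0,0,0,0])
    p=cv2.undistortPoints(np.array([[uv]],float),K,d)[0,0]
    w,x,y,z=c["rotation"]
    return c["xyz"],R.from_quat([x,y,z,w]).apply([p[0],-p[1],-1])
def plane(n,uv,z):
    o,d=ray(n,uv);return (o+d*(z-o[2])/d[2])
def proj(n,X):
    c=camera_info(n);w,x,y,z=c["rotation"]
    p=R.from_quat([x,y,z,w]).inv().apply(np.array(X,float)-c["xyz"])
    a,b=p[0]/-p[2],-p[1]/-p[2];r=1+c["k1"]*(a*a+b*b)
    return c["K"][0,0]*a*r+c["K"][0,2],c["K"][1,1]*b*r+c["K"][1,2]
def blobs(m,mn):
    n,l,s,c=cv2.connectedComponentsWithStats(m.astype(np.uint8))
    return [(c[i],s[i]) for i in range(1,n) if s[i][4]>=mn]
def tri(a,b):
    o1,d1=ray("top",a);o2,d2=ray("side",b)
    t=np.linalg.lstsq(np.c_[d1,-d2],o2-o1,rcond=None)[0]
    return (o1+d1*t[0]+o2+d2*t[1])/2, np.linalg.norm(o1+d1*t[0]-o2-d2*t[1])
E
python3 - <<'E'
from h import *
for n in("top","side"):
    im=cv2.imread(f"pics/{n}0.png");
    x0,y0,x1,y1=(290,190,405,320) if n=="top" else (240,185,370,295)
    c=im[y0:y1,x0:x1]
    cv2.imwrite(f"pics/{n}0z.png",cv2.resize(c,None,fx=4.5,fy=4.5,interpolation=cv2.INTER_CUBIC))
    h=cv2.cvtColor(c,cv2.COLOR_BGR2HSV);H,S,V=[h[...,i].astype(int) for i in range(3)]
    for name,m,z in [("red",((H<6)|(H>174))&(S>190)&(V>110),.091),("green",(H>50)&(H<80)&(S>120),.091),("white",(S<40)&(V>180),.01),("dark",(V<75),.08)]:
        for ce,s in blobs(m,4):
            p=ce+[x0,y0];print(n,name,p.round(1),s[2:],plane(n,p,z).round(4))
E
```

```text
top red [339.1 222.6] [ 14  15 162] [ 0.5995 -0.0036  0.091 ]
top green [362.7 225.5] [ 15  14 168] [ 0.5937 -0.0695  0.091 ]
top white [324.4 243.4] [ 14  14 162] [0.5525 0.0364 0.01  ]
top white [342.  298.9] [ 12  21 193] [ 0.3937 -0.0205  0.01  ]
top dark [331.2 208.8] [ 5  3 12] [0.6405 0.0202 0.08  ]
top dark [370.  211.9] [4 4 9] [ 0.6359 -0.0898  0.08  ]
top dark [362.  233.4] [11  4 23] [ 0.5733 -0.0687  0.08  ]
top dark [307.9 241.2] [4 3 8] [0.5452 0.0816 0.08  ]
top dark [371.  249.3] [ 15  15 166] [ 0.5293 -0.095   0.08  ]
top dark [387.4 247.8] [ 5  4 10] [ 0.5353 -0.1404  0.08  ]
top dark [325.4 251. ] [11  4 14] [0.5197 0.0315 0.08  ]
side red [316.  212.9] [ 14  15 168] [ 0.5958 -0.0101  0.091 ]
side green [331.3 229.6] [ 15  16 190] [ 0.5897 -0.0766  0.091 ]
side white [289.  214.8] [ 15  12 138] [0.5734 0.0817 0.01  ]
side white [260.9 276.1] [ 23  18 203] [ 0.3931 -0.0222  0.01  ]
side dark [323.7 204.4] [ 4  8 29] [0.6358 0.0039 0.08  ]
side dark [282.6 207.6] [ 4  8 21] [0.5459 0.0696 0.08  ]
side dark [291.3 226.7] [13 11 87] [0.5233 0.0057 0.08  ]
side dark [351.4 230.7] [ 4  8 27] [ 0.6318 -0.1085  0.08  ]
side dark [331.7 239.6] [ 14  12 105] [ 0.5745 -0.0946  0.08  ]
side dark [265.3 242.1] [ 5 10 34] [0.4431 0.0133 0.08  ]
side dark [318.9 249.7] [ 15  16 200] [ 0.5298 -0.0955  0.08  ]
side dark [336.3 266. ] [ 5  7 30] [ 0.5303 -0.1595  0.08  ]
side dark [291.7 272.3] [ 4 10 31] [ 0.4372 -0.0994  0.08  ]
```

```bash
sleep 1
```

```text
(no output)
```

View pics/top0z.png

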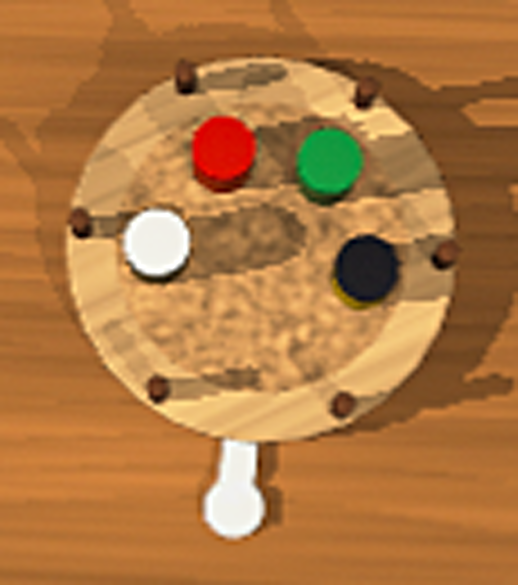

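View pics/side0z.png

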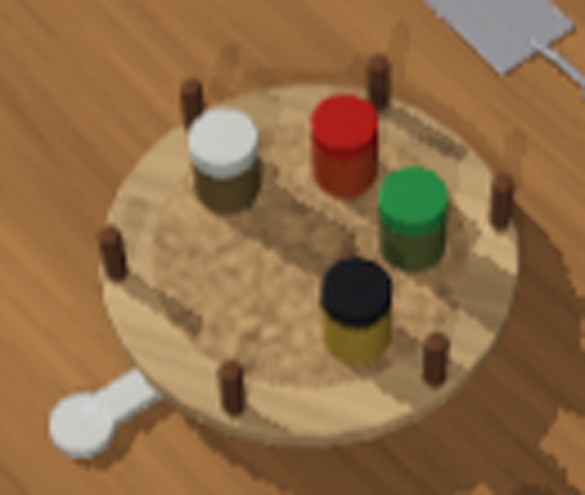

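```bash
python3 - <<'E'
from h import *
from scipy.optimize import least_squares
z2=lambda p:(np.array(p)+.5)/4.5-.5+[290,190]
P=np.array([plane("top",z2(p),.08)[:2] for p in [(185,70),(367,88),(446,247),(344,402),(157,385),(79,218)]])
def f(v):
    a=v[2]-np.arange(6)*np.pi/3
    return (np.c_[v[0]+.115*np.cos(a),v[1]+.115*np.sin(a)]-P).ravel()
r=least_squares(f,[.53,-.03,.4]);print(r.x,np.degrees(r.x[2]),(r.fun*1000).round(1))
c=r.x[:2]
sz=lambda p:(np.array(p)+.5)/4.5-.5+[240,185]
Q=np.array([plane("side",sz(p),.08)[:2] for p in [(379,61),(503,181),(436,340),(231,368),(111,233),(192,86)]])
P=Q; r2=least_squares(f,[.53,-.03,.4]);print(r2.x,np.degrees(r2.x[2]),(r2.fun*1000).round(1))
c=(c+r2.x[:2])/2;print(c)
for nm,a,b in [("red",(223,143),(344,119)),("white",(157,238),(223,137)),("black",(368,267),(357,287)),("green",(330,157),(414,194))]:
    for n,q in(("top",z2(a)),("side",sz(b))):
        X=plane(n,q,.091)[:2]-(r.x if n=="top" else r2.x)[:2];print(nm,n,np.hypot(*X).round(4),np.degrees(np.arctan2(X[1],X[0])).round(1))
for n,q in(("top",z2((233,508))),("side",sz((82,425)))):
    X=plane(n,q,.01)[:2]-(r.x if n=="top" else r2.x)[:2];print("ptr",np.hypot(*X).round(4),np.degrees(np.arctan2(X[1],X[0])).round(1))
for n,q in [("top",(376,149)),("top",(440,233)),("top",(432,268)),("top",(512,292)),("top",(401,176)),("top",(310,170))]: print(q,plane(n,q,.03).round(3))
E
```

```text
[ 0.54886285 -0.03045668  0.47555831] 27.247484279494316 [-0.   0.3  1.7  0.3 -1.3 -1.4 -0.  -0.1 -0.5  0.4  0.3  0.4]
[ 0.54818252 -0.03320185  0.47473611] 27.20037569771058 [-0.1 -0.2  0.2 -0.4  0.5 -0.6 -0.5 -0.3 -0.4  0.3  0.2  1.1]
[ 0.54852268 -0.03182927]
red top 0.0603 26.5
red side 0.0588 28.1
white top 0.0658 96.3
white side 0.0659 98.5
black top 0.0676 -107.4
black side 0.0676 -107.4
green top 0.062 -39.7
green side 0.0607 -40.5
ptr 0.1659 176.1
ptr 0.1664 176.7
(376, 149) [ 0.843 -0.108  0.03 ]
(440, 233) [ 0.592 -0.299  0.03 ]
(432, 268) [ 0.489 -0.275  0.03 ]
(512, 292) [ 0.428 -0.507  0.03 ]
(401, 176) [ 0.761 -0.184  0.03 ]
(310, 170) [0.769 0.088 0.03 ]
```

```bash
python3 - <<'E'
from h import *
a=cv2.imread("pics/top0.png")[310:400,0:160];b=cv2.imread("pics/side0.png")[20:220,0:160]
cv2.imwrite("pics/st.png",np.vstack([cv2.resize(a,None,fx=2.5,fy=2.5),cv2.resize(b,None,fx=2,fy=1.7)[:,:].copy() if 0 else cv2.resize(b,(400,340))]))
s=state();w,x,y,z=s["eef_rot"];print(R.from_quat([x,y,z,w]).as_matrix().T.round(3))
print(proj("top",s["eef_pos"]),proj("side",s["eef_pos"]))
for z in(0,.1,.2):print(plane("side",(52,165),z).round(3),plane("top",(78,372),z).round(3))
E
```

```text
[[-0.001 -0.002 -1.   ]
 [ 0.278  0.961 -0.002]
 [ 0.961 -0.278  0.   ]]
(np.float64(128.22111607462057), np.float64(392.13704854047546)) (np.float64(44.8792183447859), np.float64(155.0134013776149))
[0.148 0.733 0.   ] [0.146 0.734 0.   ]
[0.144 0.614 0.1  ] [0.158 0.684 0.1  ]
[0.14  0.494 0.2  ] [0.17  0.634 0.2  ]
```

View pics/st.png

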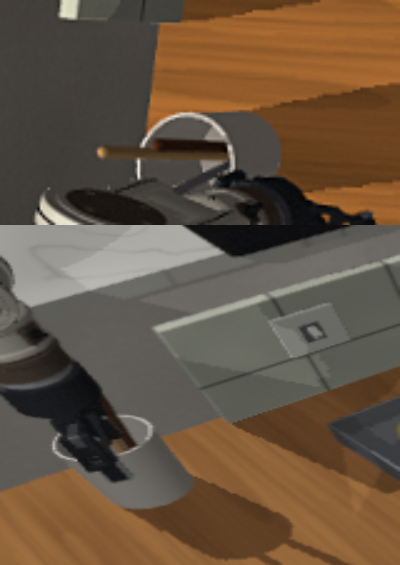

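```bash
cat >> h.py <<'E'
C=np.array([.5485,-.0315])
def row(th,r,z,s=None,off=0):
    "tool y = -tangent(th); off = angle added to yaw"
    s=s or state();w,x,y,zz=s["eef_rot"];M=R.from_quat([x,y,zz,w]).as_matrix()
    t=np.radians(th);X=np.array([C[0]+r*np.cos(t),C[1]+r*np.sin(t),z])
    ty=M[:,1];cur=np.arctan2(ty[1],ty[0]);dy=-((t-np.pi/2+np.radians(off)-cur+np.pi)%(2*np.pi)-np.pi)
    return [M.T@(X-s["eef_pos"]),dy]
def show(L):
    s=state();print("t",s["t"],s["eef_pos"].round(4),"q",s["qpos"].round(2),"F",s["force"].round(1))
    p=s["eef_pos"][:2]-C;print("polar",np.hypot(*p).round(4),np.degrees(np.arctan2(p[1],p[0])).round(1))
    for a in L:
        v,y=row(*a,s=s);print(a,"[[%.3f,%.3f,%.3f],%.3f]"%(*v,y))
E
python3 -c "
from h import *
show([(128,.122,.2),(128,.122,.07)])"
```

```text
t 0.1 [0.1389 0.4798 0.2495] q [ 1.29  0.24  0.    1.34 -0.    1.57] F [0.  0.4 0.1]
polar 0.6551 128.7
(128, 0.122, 0.2) [[0.050,-0.306,0.437],0.626]
(128, 0.122, 0.07) [[0.180,-0.305,0.437],0.626]
```

```bash
python3 -m inch '[[[0.005,-0.028,0.04],0.06],[[0.01,-0.056,0.08],0.12],[[0.015,-0.084,0.12],0.18],[[0.02,-0.112,0.16],0.24],[[0.025,-0.14,0.2],0.3],[[0.03,-0.168,0.24],0.36],[[0.035,-0.196,0.28],0.42],[[0.04,-0.224,0.32],0.48],[[0.045,-0.25,0.36],0.55],[[0.05,-0.275,0.395],0.626]]' 1; python3 -c "
from h import *
show([(128,.122,.2),(128,.122,.07)])"
```

```text
t: 1.1
eef_pos: [0.4428, 0.1037, 0.1996]
eef_rot: [0.635, 0.311, 0.635, -0.312]
force: [1.0, 0.4, 0.5]
finger_gap: 0.0001
t 1.1 [0.4428 0.1037 0.1996] q [ 0.23  0.18 -0.2   1.18 -0.    1.14] F [1.  0.4 0.5]
polar 0.1716 128.0
(128, 0.122, 0.2) [[-0.000,0.000,0.050],-0.004]
(128, 0.122, 0.07) [[0.130,0.000,0.049],-0.004]
```

```bash
python3 -m inch '[[[0,0,0.025],0],[[0,0,0.05],0],[[0.03,0,0.05],0],[[0.06,0,0.05],0],[[0.07,0,0.05],0],[[0.07,0,0.05],0]]'; python3 -c "
from h import *
show([(128,.122,.07)])
cv2.imwrite('pics/a.png',np.vstack([cv2.resize(grab_frame('top')[180:330,270:430],(640,600))]))
cv2.imwrite('pics/b.png',cv2.resize(grab_frame('side')[150:310,220:390],(640,600)))
"
```

```text
t: 1.7
eef_pos: [0.4717, 0.0638, 0.128]
eef_rot: [0.634, 0.31, 0.636, -0.313]
force: [0.1, 1.0, 0.1]
finger_gap: -0.0005
t 1.7 [0.4717 0.0638 0.128 ] q [ 0.14  0.29 -0.26  1.02 -0.    1.05] F [0.1 1.  0.1]
polar 0.1224 128.9
(128, 0.122, 0.07) [[0.058,0.002,0.000],-0.004]
```

View pics/a.png

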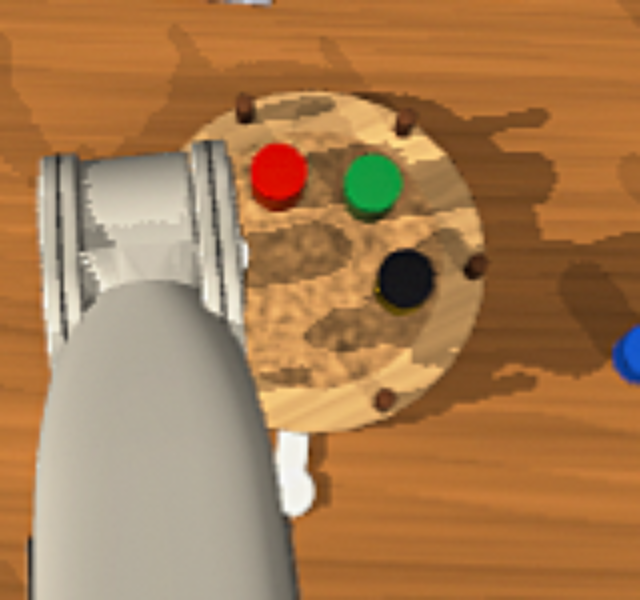

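View pics/b.png

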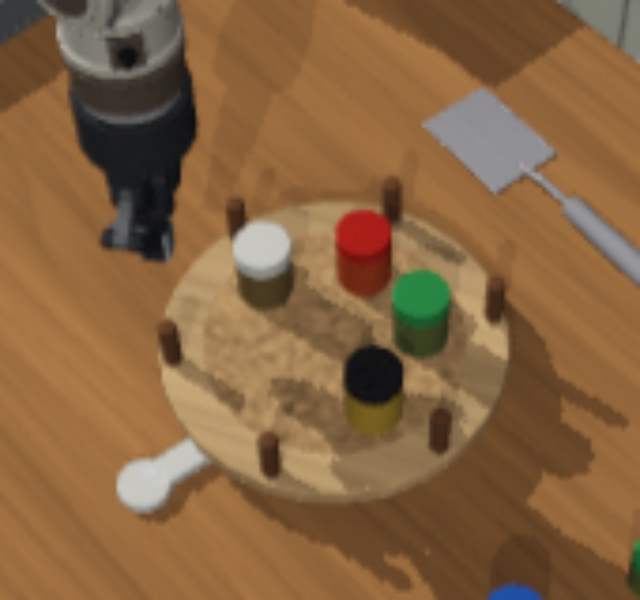

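The fingers hang over the rim between peg E and the white jar (side crop: fingertips near (140,245), peg E near (170,340)). I can go down.

```bash
python3 -m inch '[[[0.02,0,0],0],[[0.04,0.001,0],0],[[0.058,0.002,0],0],[[0.059,0.002,0],0],[[0.059,0.002,0],0]]'; python3 -c "
from h import *
cv2.imwrite('pics/b1.png',cv2.resize(grab_frame('side')[150:310,220:390],(640,600)))
show([(128+3*k,.122,.069) for k in range(1,11)])
"
```

```text
t: 2.3
eef_pos: [0.4762, 0.0657, 0.0725]
eef_rot: [0.636, 0.311, 0.634, -0.311]
force: [0.5, -0.4, 0.7]
finger_gap: -0.0002
t 2.35 [0.4766 0.0657 0.0729] q [ 0.14  0.36 -0.33  0.88 -0.    1.05] F [-0.1 -0.4  0.3]
polar 0.1209 126.5
(131, 0.122, 0.069) [[0.004,-0.010,-0.001],-0.056]
(134, 0.122, 0.069) [[0.004,-0.016,-0.000],-0.108]
(137, 0.122, 0.069) [[0.004,-0.022,0.000],-0.161]
(140, 0.122, 0.069) [[0.004,-0.029,0.002],-0.213]
(143, 0.122, 0.069) [[0.004,-0.035,0.003],-0.265]
(146, 0.122, 0.069) [[0.004,-0.041,0.005],-0.318]
(149, 0.122, 0.069) [[0.004,-0.047,0.007],-0.370]
(152, 0.122, 0.069) [[0.004,-0.053,0.010],-0.422]
(155, 0.122, 0.069) [[0.004,-0.059,0.012],-0.475]
(158, 0.122, 0.069) [[0.004,-0.064,0.015],-0.527]
```

View pics/b1.png

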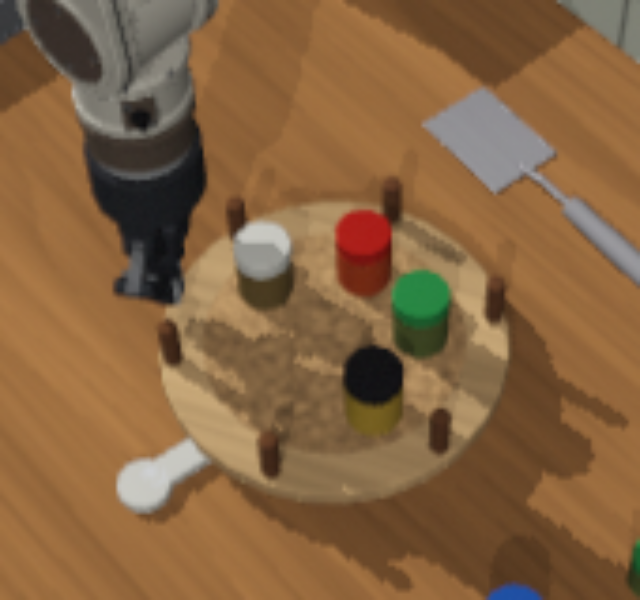

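The fingers are down just outside the rim, behind peg E, clear of the white jar. Now the push.

```bash
python3 -m inch '[[[0.003,-0.010,-0.001],-0.056],[[0.004,-0.016,0],-0.108],[[0.004,-0.022,0],-0.161],[[0.004,-0.028,0.002],-0.213],[[0.004,-0.033,0.003],-0.26],[[0.004,-0.038,0.004],-0.30],[[0.004,-0.043,0.006],-0.34],[[0.004,-0.049,0.008],-0.38]]'; python3 -c "
from h import *
cv2.imwrite('pics/b2.png',cv2.resize(grab_frame('side')[150:310,220:390],(640,600)))
show([(149+3*k,.122,.069) for k in range(1,11)])
"
```

```text
t: 3.15
eef_pos: [0.4444, 0.0297, 0.0707]
eef_rot: [0.685, 0.185, 0.68, -0.184]
force: [1.7, 1.6, -0.3]
finger_gap: 0.0002
t 3.2 [0.4436 0.0288 0.0706] q [ 0.07  0.3  -0.43  0.83 -0.    0.59] F [-0.9 -1.  -0.2]
polar 0.121 150.1
(152, 0.122, 0.069) [[0.002,-0.004,-0.001],-0.040]
(155, 0.122, 0.069) [[0.002,-0.010,-0.000],-0.092]
(158, 0.122, 0.069) [[0.002,-0.017,0.000],-0.145]
(161, 0.122, 0.069) [[0.002,-0.023,0.001],-0.197]
(164, 0.122, 0.069) [[0.002,-0.029,0.003],-0.249]
(167, 0.122, 0.069) [[0.002,-0.035,0.004],-0.302]
(170, 0.122, 0.069) [[0.002,-0.042,0.007],-0.354]
(173, 0.122, 0.069) [[0.002,-0.047,0.009],-0.406]
(176, 0.122, 0.069) [[0.002,-0.053,0.012],-0.459]
(179, 0.122, 0.069) [[0.002,-0.059,0.015],-0.511]
```

View pics/b2.png

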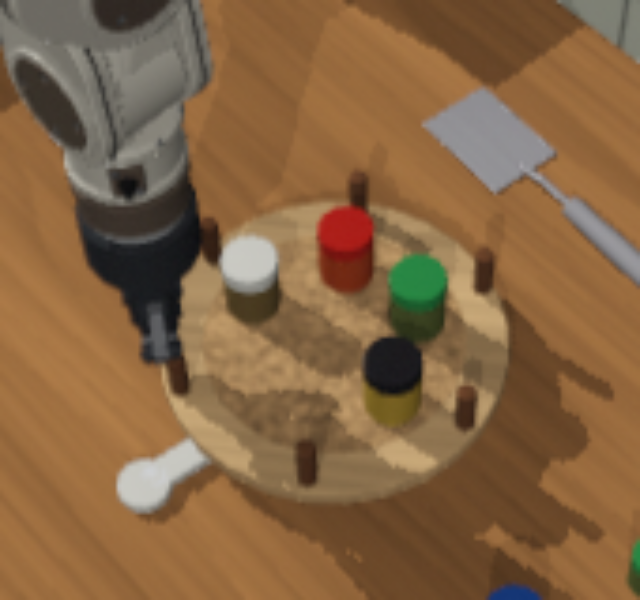

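It is turning cleanly: peg E is in contact and the disc has moved about 12°. I'll carry on.

```bash
python3 -m inch '[[[0.002,-0.005,-0.001],-0.045],[[0.002,-0.011,0],-0.092],[[0.002,-0.017,0],-0.145],[[0.002,-0.023,0.001],-0.197],[[0.002,-0.029,0.002],-0.249],[[0.002,-0.035,0.003],-0.302],[[0.002,-0.042,0.006],-0.354],[[0.002,-0.047,0.008],-0.406],[[0.002,-0.053,0.011],-0.459],[[0.002,-0.059,0.014],-0.511]]'; python3 -c "
from h import *
show([(179+3*k,.121,.069) for k in range(1,11)])
"
```

```text
t: 4.2
eef_pos: [0.4271, -0.0291, 0.07]
eef_rot: [0.71, 0.005, 0.704, -0.006]
force: [1.3, 1.5, 0.1]
finger_gap: -0.0001
t 4.2 [ 0.4271 -0.0291  0.07  ] q [-0.07  0.27 -0.48  0.82 -0.   -0.05] F [1.3 1.5 0.1]
polar 0.1214 178.8
(182, 0.121, 0.069) [[0.001,-0.007,0.001],-0.051]
(185, 0.121, 0.069) [[0.001,-0.013,0.001],-0.103]
(188, 0.121, 0.069) [[0.001,-0.019,0.002],-0.155]
(191, 0.121, 0.069) [[0.001,-0.025,0.003],-0.208]
(194, 0.121, 0.069) [[0.001,-0.032,0.004],-0.260]
(197, 0.121, 0.069) [[0.001,-0.038,0.006],-0.313]
(200, 0.121, 0.069) [[0.001,-0.044,0.008],-0.365]
(203, 0.121, 0.069) [[0.001,-0.050,0.011],-0.417]
(206, 0.121, 0.069) [[0.001,-0.055,0.014],-0.470]
(209, 0.121, 0.069) [[0.001,-0.061,0.017],-0.522]
```

```bash
python3 -m inch '[[[0.001,-0.007,0.001],-0.051],[[0.001,-0.013,0.001],-0.103],[[0.001,-0.019,0.002],-0.155],[[0.001,-0.025,0.003],-0.208],[[0.001,-0.032,0.004],-0.260],[[0.001,-0.038,0.006],-0.313],[[0.001,-0.044,0.008],-0.365],[[0.001,-0.050,0.011],-0.417],[[0.001,-0.055,0.014],-0.470],[[0.001,-0.061,0.017],-0.522]]'; python3 -c "
from h import *
cv2.imwrite('pics/b3.png',cv2.resize(grab_frame('side')[150:310,220:390],(640,600)))
show([(209+3*k,.121,.069) for k in range(1,4)])
"
```

```text
t: 5.2
eef_pos: [0.4439, -0.0902, 0.0704]
eef_rot: [0.688, -0.179, 0.681, 0.177]
force: [1.5, 1.1, -0.5]
finger_gap: 0.0002
t 5.25 [ 0.4449 -0.0912  0.0706] q [-0.2   0.31 -0.41  0.83  0.   -0.71] F [ 1.6 -0.7 -0.7]
polar 0.1196 -150.1
(212, 0.121, 0.069) [[0.002,-0.004,-0.001],-0.050]
(215, 0.121, 0.069) [[0.002,-0.011,-0.001],-0.102]
(218, 0.121, 0.069) [[0.002,-0.017,0.000],-0.155]
```

View pics/b3.png

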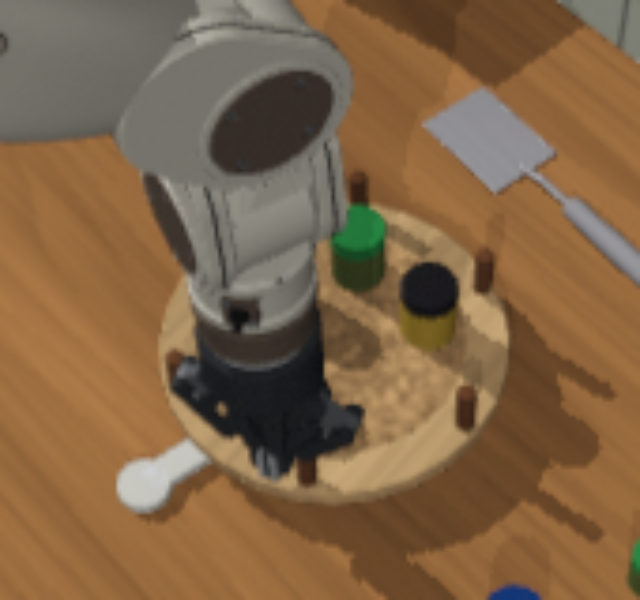

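The disc has now turned about 70° and the jars are standing. I'll back off, lift, and swing round behind the next peg, F.

```bash
python3 -m inch '[[[0,0.008,-0.004],0],[[0,0.012,-0.008],0],[[-0.04,0.012,-0.008],0],[[-0.08,0.012,-0.008],0],[[-0.08,0.012,-0.008],0]]'; python3 -c "
from h import *
cv2.imwrite('pics/b4.png',cv2.resize(grab_frame('side')[150:310,220:390],(640,600)))
show([(205-7*k,.13,.15) for k in range(1,10)]+[(141,.121,.15),(141,.121,.069)])
"
```

```text
t: 5.75
eef_pos: [0.4341, -0.0847, 0.1556]
eef_rot: [0.691, -0.181, 0.677, 0.175]
force: [1.1, 0.2, 0.3]
finger_gap: -0.0
t 5.8 [ 0.4328 -0.0845  0.1533] q [-0.19  0.18 -0.33  1.03  0.   -0.7 ] F [ 0.1 -0.6 -0.7]
polar 0.1272 -155.4
(198, 0.13, 0.15) [[0.003,0.015,-0.001],0.194]
(191, 0.13, 0.15) [[0.003,0.030,0.003],0.316]
(184, 0.13, 0.15) [[0.003,0.045,0.009],0.438]
(177, 0.13, 0.15) [[0.003,0.059,0.017],0.561]
(170, 0.13, 0.15) [[0.003,0.072,0.026],0.683]
(163, 0.13, 0.15) [[0.003,0.084,0.037],0.805]
(156, 0.13, 0.15) [[0.003,0.094,0.049],0.927]
(149, 0.13, 0.15) [[0.003,0.103,0.062],1.049]
(142, 0.13, 0.15) [[0.003,0.110,0.076],1.171]
(141, 0.121, 0.15) [[0.003,0.102,0.082],1.189]
(141, 0.121, 0.069) [[0.084,0.103,0.081],1.189]
```

View pics/b4.png

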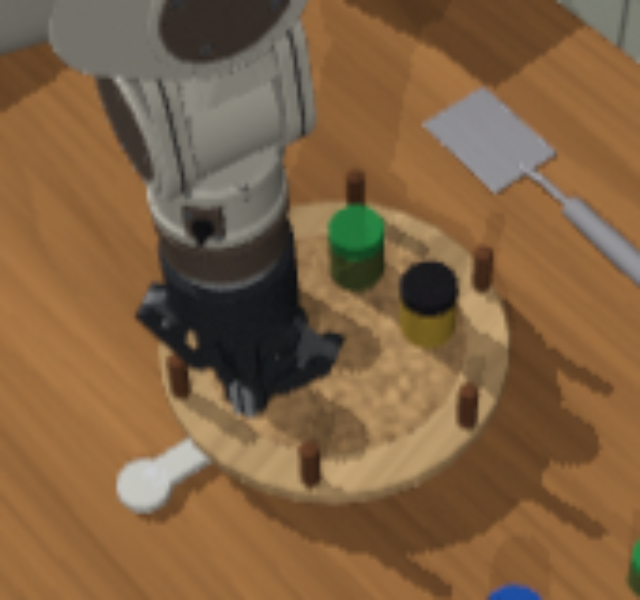

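```bash
python3 -m inch '[[[0.003,0.015,-0.001],0.13],[[0.003,0.030,0.003],0.26],[[0.003,0.045,0.009],0.39],[[0.003,0.059,0.017],0.53],[[0.003,0.072,0.026],0.66],[[0.003,0.084,0.037],0.8],[[0.003,0.094,0.049],0.927],[[0.003,0.103,0.062],1.05],[[0.003,0.106,0.074],1.171],[[0.003,0.102,0.082],1.189]]';python3 -c "
from h import *
cv2.imwrite('pics/b5.png',cv2.resize(grab_frame('side')[150:310,220:390],(640,600)))
show([(141,.121,.15),(141,.121,.069)])
"
```

```text
t: 6.8
eef_pos: [0.4538, 0.0455, 0.1491]
eef_rot: [0.672, 0.237, 0.661, -0.235]
force: [-0.1, -0.5, -0.3]
finger_gap: -0.0003
t 6.85 [0.4557 0.0451 0.1495] q [ 0.1   0.22 -0.3   1.03 -0.01  0.78] F [2.1 0.4 1.2]
polar 0.1203 140.5
(141, 0.121, 0.15) [[-0.001,-0.001,-0.001],0.002]
(141, 0.121, 0.069) [[0.080,-0.002,-0.002],0.002]
```

View pics/b5.png

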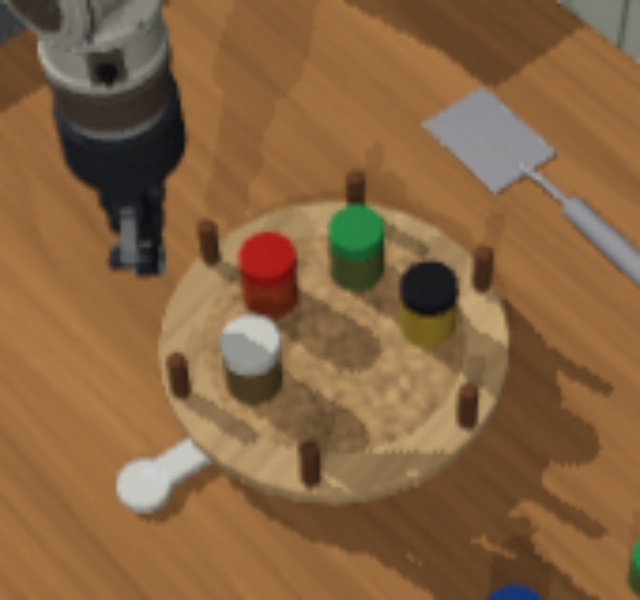

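All four jars stand. Peg F is at crop (178,358) and the red jar at (268,255). Quick angle check.

```bash
cat >> h.py <<'E'
def sideang(pegs,jars):
    cv=lambda p:(220+(p[0]+.5)*170/640-.5,150+(p[1]+.5)*160/600-.5)
    c=np.array([.5482,-.0332])  # centre as the side camera sees it
    for z,L in((.08,pegs),(.091,jars)):
        for p in L:
            X=plane("side",cv(p),z)[:2]-c;print(p,np.hypot(*X).round(4),np.degrees(np.arctan2(X[1],X[0])).round(1))
E
python3 -c "
from h import *
sideang([(208,225),(356,175),(483,251),(468,387),(310,446),(178,358)],[(268,250),(251,331)])"
```

```text
(208, 225) 0.1136 101.2
(356, 175) 0.1151 40.9
(483, 251) 0.1142 -18.6
(468, 387) 0.1134 -78.6
(310, 446) 0.1138 -138.7
(178, 358) 0.1136 161.3
(268, 250) 0.0598 98.7
(251, 331) 0.0628 166.8
```

```bash
python3 -m inch '[[[0.027,-0.001,-0.001],0],[[0.054,-0.001,-0.001],0],[[0.08,-0.001,-0.001],0],[[0.081,-0.001,-0.001],0]]';python3 -c "
from h import *
show([(141+3*k,.121,.069) for k in range(1,11)])
"
```

```text
t: 7.25
eef_pos: [0.4521, 0.0438, 0.0651]
eef_rot: [0.671, 0.235, 0.663, -0.235]
force: [-1.4, 0.5, -0.3]
finger_gap: -0.0002
t 7.25 [0.4521 0.0438 0.0651] q [ 0.1   0.32 -0.42  0.82 -0.01  0.78] F [-1.4  0.5 -0.3]
polar 0.1223 142.0
(144, 0.121, 0.069) [[-0.004,-0.004,0.002],-0.050]
(147, 0.121, 0.069) [[-0.004,-0.010,0.002],-0.102]
(150, 0.121, 0.069) [[-0.004,-0.017,0.003],-0.155]
(153, 0.121, 0.069) [[-0.004,-0.023,0.004],-0.207]
(156, 0.121, 0.069) [[-0.004,-0.029,0.005],-0.259]
(159, 0.121, 0.069) [[-0.004,-0.035,0.007],-0.312]
(162, 0.121, 0.069) [[-0.004,-0.041,0.009],-0.364]
(165, 0.121, 0.069) [[-0.004,-0.047,0.012],-0.416]
(168, 0.121, 0.069) [[-0.004,-0.053,0.014],-0.469]
(171, 0.121, 0.069) [[-0.004,-0.058,0.017],-0.521]
```

```bash
python3 -m inch '[[[-0.003,-0.005,0.002],-0.050],[[-0.004,-0.011,0.002],-0.102],[[-0.004,-0.017,0.003],-0.155],[[-0.004,-0.023,0.004],-0.207],[[-0.004,-0.029,0.005],-0.259],[[-0.004,-0.035,0.007],-0.312],[[-0.004,-0.041,0.009],-0.364],[[-0.004,-0.047,0.012],-0.416],[[-0.004,-0.053,0.014],-0.469],[[-0.004,-0.058,0.017],-0.521]]';python3 -c "
from h import *
show([(171+3*k,.121,.069) for k in range(1,11)])
"
```

```text
t: 8.25
eef_pos: [0.4291, -0.0124, 0.0702]
eef_rot: [0.709, 0.053, 0.701, -0.055]
force: [-1.4, 0.6, -0.1]
finger_gap: 0.0001
t 8.25 [ 0.4291 -0.0124  0.0702] q [-0.03  0.27 -0.47  0.81 -0.    0.13] F [-1.4  0.6 -0.1]
polar 0.1209 170.9
(174, 0.121, 0.069) [[0.001,-0.007,0.000],-0.049]
(177, 0.121, 0.069) [[0.001,-0.013,0.001],-0.102]
(180, 0.121, 0.069) [[0.001,-0.019,0.001],-0.154]
(183, 0.121, 0.069) [[0.001,-0.025,0.002],-0.206]
(186, 0.121, 0.069) [[0.001,-0.032,0.004],-0.259]
(189, 0.121, 0.069) [[0.001,-0.038,0.006],-0.311]
(192, 0.121, 0.069) [[0.001,-0.044,0.008],-0.363]
(195, 0.121, 0.069) [[0.001,-0.049,0.010],-0.416]
(198, 0.121, 0.069) [[0.001,-0.055,0.013],-0.468]
(201, 0.121, 0.069) [[0.002,-0.061,0.016],-0.521]
```

```bash
python3 -m inch '[[[0.001,-0.007,0],-0.049],[[0.001,-0.013,0.001],-0.102],[[0.001,-0.019,0.001],-0.154],[[0.001,-0.025,0.002],-0.206],[[0.001,-0.032,0.004],-0.259],[[0.001,-0.038,0.006],-0.311],[[0.001,-0.044,0.008],-0.363],[[0.001,-0.049,0.010],-0.416],[[0.001,-0.055,0.013],-0.468],[[0.001,-0.061,0.016],-0.521]]';python3 -c "
from h import *
show([(201+3*k,.121,.069) for k in range(1,8)])
"
```

```text
t: 9.25
eef_pos: [0.4356, -0.0753, 0.0704]
eef_rot: [0.699, -0.132, 0.691, 0.128]
force: [0.3, 0.7, -1.4]
finger_gap: -0.0001
t 9.25 [ 0.4356 -0.0753  0.0704] q [-0.17  0.29 -0.44  0.82 -0.   -0.54] F [ 0.3  0.7 -1.4]
polar 0.1211 -158.8
(204, 0.121, 0.069) [[0.001,-0.006,0.000],-0.049]
(207, 0.121, 0.069) [[0.002,-0.012,0.001],-0.101]
(210, 0.121, 0.069) [[0.002,-0.018,0.001],-0.153]
(213, 0.121, 0.069) [[0.002,-0.025,0.003],-0.206]
(216, 0.121, 0.069) [[0.002,-0.031,0.004],-0.258]
(219, 0.121, 0.069) [[0.002,-0.037,0.006],-0.310]
(222, 0.121, 0.069) [[0.002,-0.043,0.008],-0.363]
```

```bash
python3 -m inch '[[[0.001,-0.006,0],-0.049],[[0.002,-0.012,0.001],-0.101],[[0.002,-0.018,0.001],-0.153],[[0.002,-0.025,0.003],-0.206],[[0.002,-0.031,0.004],-0.258],[[0.002,-0.037,0.006],-0.310],[[0.002,-0.041,0.0075],-0.34],[[0.002,-0.043,0.008],-0.363]]';python3 -c "
from h import *
cv2.imwrite('pics/b6.png',cv2.resize(grab_frame('side')[150:310,220:390],(640,600)))
show([])
"
```

```text
t: 10.05
eef_pos: [0.4587, -0.113, 0.0696]
eef_rot: [0.663, -0.256, 0.656, 0.251]
force: [-0.9, 0.7, 0.1]
finger_gap: 0.0001
t 10.1 [ 0.459  -0.1131  0.0696] q [-0.24  0.34 -0.37  0.85 -0.   -0.98] F [-0.  -1.   0.3]
polar 0.1212 -137.6
```

View pics/b6.png

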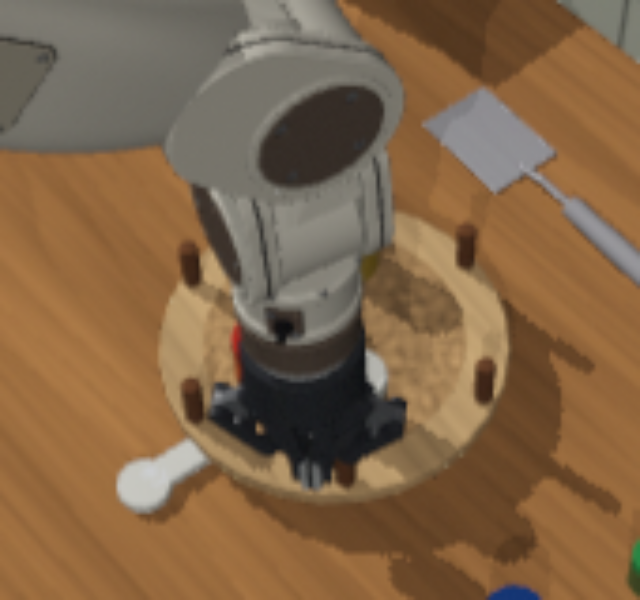

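```bash
python3 -c "
from h import *
s=state();w,x,y,z=s['eef_rot'];M=R.from_quat([x,y,z,w]).as_matrix();print((M.T@(np.array([.36,-.22,.17])-s['eef_pos'])).round(3))"
python3 -m inch '[[[0,0.007,-0.004],0],[[0,0.012,-0.008],0],[[-0.04,0.012,-0.01],0],[[-0.08,0.012,-0.012],0],[[-0.1,0.012,-0.02],0],[[-0.1,0.0,-0.05],0],[[-0.1,-0.01,-0.09],0],[[-0.1,-0.01,-0.13],0],[[-0.1,-0.01,-0.14],0]]';python3 -c "
from h import *
cv2.imwrite('pics/a7.png',cv2.resize(grab_frame('top')[190:320,290:405],(517,585),interpolation=cv2.INTER_CUBIC))
cv2.imwrite('pics/b7.png',cv2.resize(grab_frame('side')[150:310,220:390],(640,600)))
show([])
"
```

```text
[-0.101 -0.014 -0.144]
t: 11.0
eef_pos: [0.3574, -0.2151, 0.1686]
eef_rot: [0.663, -0.255, 0.657, 0.25]
force: [0.4, -0.1, 0.3]
finger_gap: -0.0001
t 11.1 [ 0.3592 -0.2144  0.1687] q [-0.54  0.13 -0.36  1.07  0.   -1.27] F [ 0.5 -0.5  0.4]
polar 0.2632 -136.0
```

View pics/a7.png

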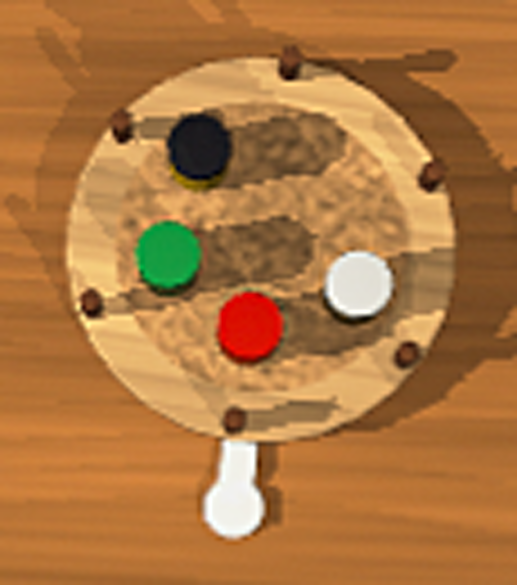

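View pics/b7.png

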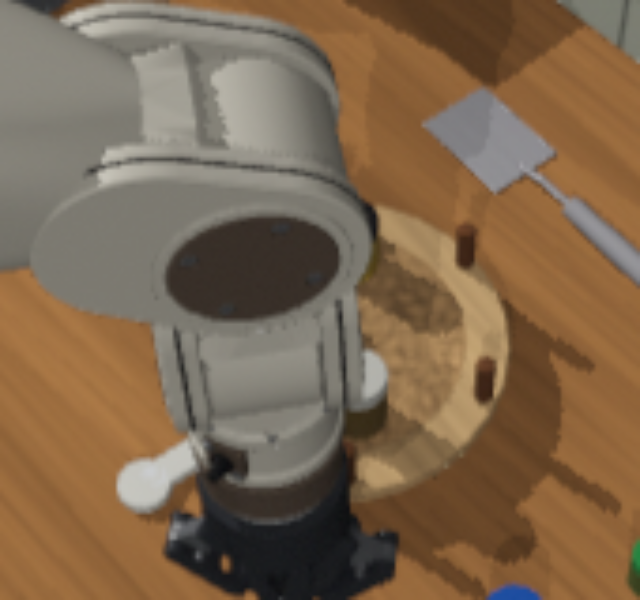

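```bash
cat > m.py <<'E'
from h import *
from scipy.optimize import least_squares
def meas(pegs,red,ptr):
    z2=lambda p:(np.array(p)+.5)/4.5-.5+[290,190]
    P=np.array([plane("top",z2(p),.08)[:2] for p in pegs])
    def f(v):
        a=v[2]-np.arange(6)*np.pi/3
        return (np.c_[v[0]+.115*np.cos(a),v[1]+.115*np.sin(a)]-P).ravel()
    r=least_squares(f,[.548,-.03,np.arctan2(P[0,1]+.03,P[0,0]-.548)]);print("c",r.x[:2],"peg",np.degrees(r.x[2]),(r.fun*1000).round(1))
    for p,z in((red,.091),(ptr,.01)):
        for c in (r.x[:2],np.array([.5488,-.0305])):
            X=plane("top",z2(p),z)[:2]-c;print(p,np.hypot(*X).round(4),np.degrees(np.arctan2(X[1],X[0])).round(1))
E
python3 - <<'E'
from m import *
im=cv2.imread("pics/a7.png");h=cv2.cvtColor(im,cv2.COLOR_BGR2HSV)
for m in [(((h[...,0]<6)|(h[...,0]>174))&(h[...,1]>200)&(h[...,2]>200)),((h[...,1]<50)&(h[...,2]>200))]:
    for ce,s in blobs(m,300):print(ce,s)
meas([(290,57),(431,171),(406,349),(234,414),(91,297),(121,120)],(249,325),(234,508))
# pointer axis direction
m=((h[...,1]<60)&(h[...,2]>185))
ys=[445,455,465,475]
for y in ys:
    xs=np.where(m[y])[0];xs=xs[(xs>200)&(xs<280)];print(y,xs.min(),xs.max(),xs.mean())
E
```

```text
[249.17444877 324.56679637] [ 218  293   64   63 3084]
[358.18497475 283.0334596 ] [ 326  252   64   63 3168]
[234.43020595 492.30714467] [ 205  440   58   97 3933]
c [ 0.54903549 -0.02992644] peg -7.142341477356578 [ 1.  -0.2  1.4 -1.9 -0.9 -1.3 -1.9  0.6 -0.8  1.8  1.1  1. ]
(249, 325) 0.0592 173.5
(249, 325) 0.059 173.0
(234, 508) 0.166 176.5
(234, 508) 0.1658 176.3
445 222 254 238.0
455 223 255 239.0
465 220 254 237.0
475 219 254 236.5
```

The red jar is at about 173.2° and the pointer at 176.4°, so it needs about 3° more. I'll go back behind peg F.

```bash
python3 -c "
from h import *
show([(214,.16,.17),(214,.124,.17),(214,.124,.07)])"
```

```text
t 11.1 [ 0.3592 -0.2144  0.1687] q [-0.54  0.13 -0.36  1.07  0.   -1.27] F [ 0.5 -0.5  0.4]
polar 0.2632 -136.0
(214, 0.16, 0.17) [[-0.001,0.032,0.105],0.139]
(214, 0.124, 0.17) [[-0.001,0.027,0.140],0.139]
(214, 0.124, 0.07) [[0.099,0.028,0.140],0.139]
```

```bash
python3 -m inch '[[[0,0.012,0.04],0.05],[[0,0.025,0.08],0.1],[[0,0.03,0.115],0.139],[[0,0.027,0.138],0.139],[[0.03,0.027,0.139],0.139],[[0.06,0.027,0.139],0.139],[[0.09,0.027,0.139],0.139],[[0.098,0.027,0.139],0.139],[[0.098,0.027,0.139],0.139]]';python3 -c "
from h import *
show([(a,.121,.069) for a in (216,218,220,221,222,223,224,225,226)])"
```

```text
t: 12.0
eef_pos: [0.4449, -0.1005, 0.0704]
eef_rot: [0.679, -0.209, 0.673, 0.206]
force: [0.6, 0.3, 0.2]
finger_gap: -0.0002
t 12.0 [ 0.4449 -0.1005  0.0704] q [-0.22  0.32 -0.41  0.84  0.   -0.82] F [0.6 0.3 0.2]
polar 0.1244 -146.3
(216, 0.121, 0.069) [[0.001,-0.005,0.003],-0.034]
(218, 0.121, 0.069) [[0.002,-0.009,0.004],-0.069]
(220, 0.121, 0.069) [[0.002,-0.013,0.004],-0.104]
(221, 0.121, 0.069) [[0.002,-0.015,0.004],-0.121]
(222, 0.121, 0.069) [[0.002,-0.018,0.005],-0.138]
(223, 0.121, 0.069) [[0.002,-0.020,0.005],-0.156]
(224, 0.121, 0.069) [[0.002,-0.022,0.005],-0.173]
(225, 0.121, 0.069) [[0.002,-0.024,0.006],-0.191]
(226, 0.121, 0.069) [[0.002,-0.026,0.006],-0.208]
```

```bash
python3 -m inch '[[[0.001,-0.005,0.003],-0.034],[[0.001,-0.009,0.004],-0.069],[[0.001,-0.013,0.004],-0.104],[[0.001,-0.015,0.004],-0.121],[[0.001,-0.018,0.005],-0.138],[[0.001,-0.020,0.005],-0.156],[[0.001,-0.022,0.005],-0.173],[[0.001,-0.023,0.006],-0.182],[[0.001,-0.024,0.006],-0.188],[[0.001,-0.0245,0.006],-0.191]]';python3 -c "
from h import *
show([])
cv2.imwrite('pics/a8.png',cv2.resize(grab_frame('top')[190:320,290:405],(517,585),interpolation=cv2.INTER_CUBIC))"
```

```text
t: 13.0
eef_pos: [0.4636, -0.1174, 0.0696]
eef_rot: [0.656, -0.273, 0.651, 0.269]
force: [-0.6, 0.8, 0.5]
finger_gap: 0.0003
t 13.0 [ 0.4636 -0.1174  0.0696] q [-0.25  0.36 -0.35  0.86  0.   -1.03] F [-0.6  0.8  0.5]
polar 0.1207 -134.7
```

View pics/a8.png

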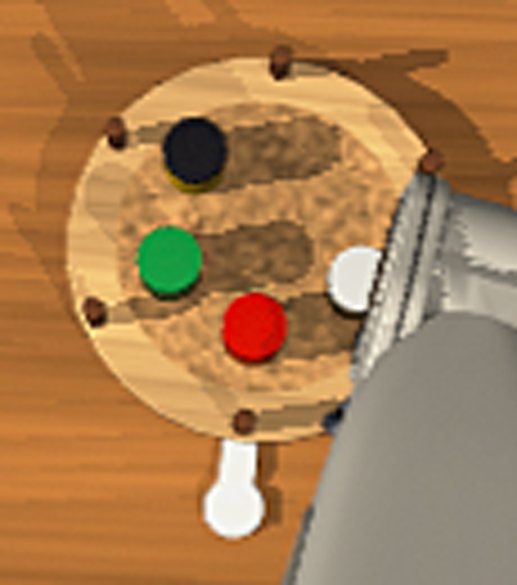

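```bash
cat > r.py <<'E'
from m import *
import sys
im=cv2.imread(sys.argv[1]);h=cv2.cvtColor(im,cv2.COLOR_BGR2HSV)
z2=lambda p:(np.array(p)+.5)/4.5-.5+[290,190]
ce,s=max(blobs(((h[...,0]<6)|(h[...,0]>174))&(h[...,1]>200)&(h[...,2]>200),300),key=lambda b:b[1][4]);print(ce)
X=plane("top",z2(ce),.091)[:2]-[.5489,-.0303];print(np.hypot(*X),np.degrees(np.arctan2(X[1],X[0])))
E
for i in 7 8; do python3 r.py pics/a$i.png; done
```

```text
[249.17444877 324.56679637]
0.05880283303922708 173.23442816046722
[248.61834562 325.14578215]
0.05920659804691677 172.96194468136812
```

```bash
sed -i 's/h\[...,2\]>200)/h[...,2]>130)/; s/print(ce)/print(ce,s)/' r.py; for i in 7 8; do python3 r.py pics/a$i.png; done; python3 -c "
import cv2;im=cv2.imread('pics/a8.png');print(im[325,215:295:5].tolist())"
```

```text
[249.43176539 325.44860627] [ 218  292   65   67 3444]
0.05931231236259308 173.4620449673551
[254.05434141 326.11222682] [ 223  293   64   67 3386]
0.059354094234771476 176.20676645566007
[[88, 149, 200], [86, 141, 211], [22, 35, 221], [0, 3, 220], [0, 17, 219], [0, 12, 218], [0, 14, 219], [0, 16, 218], [0, 20, 218], [0, 15, 218], [0, 17, 220], [0, 15, 218], [1, 10, 191], [0, 9, 193], [19, 41, 183], [59, 97, 128]]
```

The red jar is now at 176.2° and the pointer at 176.4°, so they line up. I'll retreat and verify.

```bash
python3 -m inch '[[[0,0.006,-0.004],0],[[0,0.010,-0.008],0],[[-0.03,0.010,-0.010],0],[[-0.07,0.010,-0.012],0],[[-0.1,0.010,-0.02],0],[[-0.1,0.0,-0.05],0],[[-0.1,-0.01,-0.09],0],[[-0.1,-0.01,-0.13],0],[[-0.1,-0.01,-0.14],0]]';python3 -c "
from h import *
cv2.imwrite('pics/a9.png',cv2.resize(grab_frame('top')[190:320,290:405],(517,585),interpolation=cv2.INTER_CUBIC))
cv2.imwrite('pics/a9f.png',grab_frame('top'))
show([])
"; python3 r.py pics/a9.png
```

```text
t: 13.95
eef_pos: [0.368, -0.2249, 0.1688]
eef_rot: [0.656, -0.271, 0.652, 0.268]
force: [0.5, 0.5, 0.2]
finger_gap: 0.0001
t 14.05 [ 0.3696 -0.224   0.1689] q [-0.55  0.16 -0.32  1.08  0.   -1.33] F [-0.7  0.1 -0.2]
polar 0.2628 -132.9
[254.22818792 326.18616866] [ 223  293   65   67 3427]
0.05938814969422206 176.31264189001325
```

View pics/a9.png

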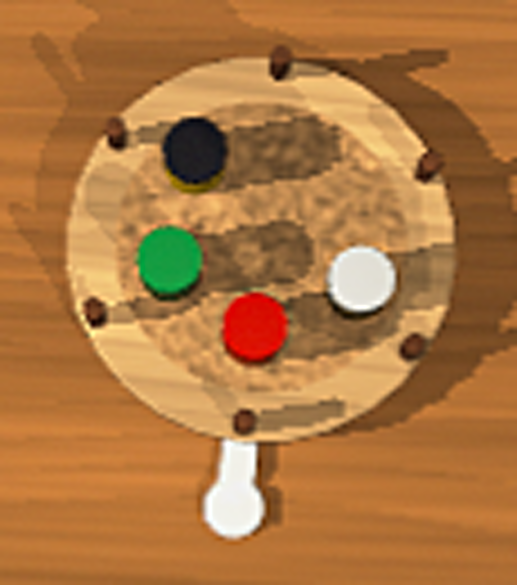

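View pics/a9f.png

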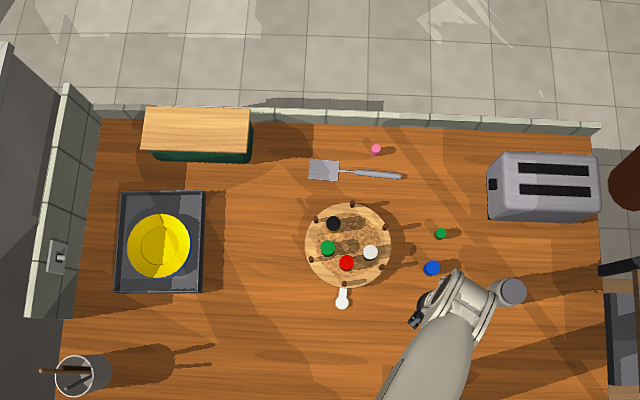

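The red jar, front peg and pointer line up at crop (254,326), (244,420) and (234,508). All the jars stand and the other objects haven't moved.

```bash
python3 -c "
from station import *
print(job_done(),state()['t'],state()['force'])"
```

```text
the job is handed in; nothing more can be done
the job is handed in; nothing more can be done
```

The red-capped jar now stands at the front in line with the white pointer, and I handed the job in at about 14 s of the 46 s allowed. I turned the carousel about 149° counter-clockwise with the shut fingers. That took three pushes: one on one rim peg, then two on the next, the last a correction of about 3°.

- **Alignment:** with the arm clear, the last top picture put the red jar at 176.3° and the pointer at about 176.4°. An earlier reading of that final position came out at 173°. That was a colour-threshold error caused by shadow, and re-measuring with a wider threshold settled it. The final figure comes from the top camera only, because the arm blocked the side view.
- **At rest:** the carousel had not moved noticeably since the fingers let go (176.2° before backing off, 176.3° after).
- **Jars and surroundings:** all four jars are standing on the carousel, and the other objects look unmoved in the picture. I saw no contact with the jars, and the force readings between moves stayed around 2 N or less. The robot was touching nothing at hand-in.

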